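# Nest the calorimeter cups and hold the probe boom out at its 150 mm line

## Robot

A 6-joint arm with a two-finger parallel gripper is mounted at the origin on the work surface. World frame = base frame: x ahead of the robot, y to its left, z up, the work surface at z = 0. Lengths are in m, angles in degrees, forces in N, time in s.
With the tool pointing down it reaches from about 0.3 to 0.825 m from the base axis. Payload 5.4 kg.
Tool frame: the origin (TCP) lies midway between the tips of the shut fingers; the grasp point (between the pads) lies 19 mm behind it; z points along the fingers, y is the line along which they close (so a half turn about z gives the same grasp; the last joint's range is limited). The gripper opens to 92 mm and grips with 3 to 60 N. Pads are 20 mm wide; open, the fingers measure 128 mm over their backs; the gripper's body (75 mm by 189 mm) begins 69 mm behind the grasp point.
Start: joints at [-12.038, 9.076, 91.501, -0, 79.423, -12.038], TCP at [0.575, -0, 0.215] pointing down, gripper open.
Joint ranges: [-166.64, 166.64], [-54.1, 131.32], [10.49, 154.53], [-73.88, 253.88], [9.74, 151.15], [-171.62, 171.62]. Speed limits (degrees/s): [147.25, 147.25, 180, 180, 180, 180].

## Interface

Orientations are given as a 3x3 rotation matrix whose columns are the frame's x, y, z axes.
In Python, from rig import * gives the robot as it stands.
- The arm moves only by the shell command python3 -m pendant 'ROWS' [FORCE]. ROWS is JSON, a list of rows, each a list of 3 entries, a list of its own where there are three numbers: the shift along the tool's x, y, z in units of 50 cm (1.0 is 50 cm), then the turn, a rotation vector about the tool's x, y, z in units of 45 degrees (1.0 is 45 degrees), then the closure, from 0 (fully open) to 1 (shut). A call has 1 to 20 rows; each row shifts and turns the commanded pose from where the row before left it, along the tool's axes as they then stand; what a row does not reach is not made up. A row lasts 1/12 s, in which the tool goes at most 41.7 mm and 7.16 degrees, less where a joint would pass 70% of its speed; a pose out of reach is approached as far as the arm can. A call with a number of a shift or a turn outside -1 to 1 is refused whole. A call with a gripper value outside its range is refused whole. The fingers move at their own pace and stop on an object; FORCE is the grip in N (left out, the last holds). Time passes only in rows, so rows that do not move let the fingers close. It gives the time, the measured TCP pose, the force, the opening and the grip force at its end, in the units of the state.
- read_state(): the state, without advancing time (a new reading comes with each control period).
- get_image(name): name is "scene" or "side" or "wrist"; returns the picture (480x640x3 uint8, red, green, blue); there is no depth.
- calibration(name): a dict with "fx", "fy", "cx", "cy" (pixels), "xyz" and "attitude" of the camera in the world; the wrist camera has in their place "T_tool_cam" (4x4, takes a point from camera to tool coordinates, whose origin is the TCP and whose axes are the flange's). Camera axes: x right, y down, z forward; pixel columns grow to the right and rows downward; lengths in m; the calibration is good to about 2 mm. A picture is of the moment at which its call begins: read the wrist's pose just before it. calibration takes no time and is no camera call.
- sign_off(): hands the job in; it is judged then, once.
The state is a dict: "time_s": time; "q": joint angles; "joint_velocities": joint speeds; "tau": joint torques, N m; "position": TCP position; "orientation": TCP orientation; "ft_force": force on the tool from outside, world axes, zero at the start; "ft_torque": the same for the moment, N m; "width": finger opening in m; "grasp_force": force on a finger pad.
Only numpy, scipy, OpenCV 4.12 (cv2) and the standard library are available. Lean on these libraries where they do the work, as an engineer would, in place of code of your own. Each camera call takes 0.05 s, during which the arm holds its last target. There are 200 camera calls.

## Task

Set up the calorimeter: lift the small aluminium cup with the black collar and nest it in the larger aluminium cup that stands on the probe stand's base plate, its collar sitting down flat all round on the larger cup's rim, and let go of it. Then press the lock button on top of the stand's black lock collar so that the boom springs free, draw the boom out by the knob on its head until its 150 mm line is at the edge of the lock collar and the probe hangs over the nested cups, and keep hold of the knob: a return spring pulls the boom back, so finish while still holding it still at that line. Touch neither cup with the probe, and leave everything else on the bench standing where it is.

Things in the scene. Friction and masses are not known exactly. Their poses are not given: they have to be found in the camera images.
- stand: Probe stand, fixed. Grey base plate 150 x 390 x 10 mm (x -75..75, y -60..330), 18 mm steel column at y 295, level telescoping boom on top, axis 205 mm above the bench, running along the stand's y and extending towards its -y; z up. Origin: on the bench, straight below where the probe hangs at reading 150 mm. The head is at y = 150 mm minus the reading.
- index_edge (a point): Index edge of the scale: face of the black lock collar where the bar comes out, on the boom's axis (stand y = 202 mm, 205 mm above the bench). The lock collar is 34 mm wide and spans y 202..242 and 188..222 mm above the bench; behind it a steel tube 22 mm square runs back to y 438. Axes as the stand's.
- boom_slide (a joint): Slide of the boom, m = scale reading. 0: home, locked (as at the start). 0.150: 150 mm line at the index edge. Stop at 0.180. 14 mm square bar, a dark line every 10 mm, full-width ones at 0, 50, 100, 150; no figures. Button pressed: it springs out about 18 mm by itself and stays unlocked; beyond 22 mm a spring draws it back, 55 N/m (7 N at 150 mm; let go, it runs back to about 50 mm).
- button (a joint): Travel of the lock button, m: 0 = up, 0.006 = fully down; the lock lets go beyond about 0.004. Spring 1 N at first, 3 N fully down. Let go, it rises only to about 0.0035, its tooth riding under the bar until the boom is home again.
- button_top (a point): Centre of the top of the lock button: round, steel, 18 mm across, standing 10 mm proud of the lock collar, 232 mm above the bench when up; pressed straight down. It lies over the boom, 76 mm behind the knob (towards stand +y) while the boom is home.
- boom: The sliding boom: graduated bar and head, turned as the stand. Origin: on the boom's axis, 205 mm above the bench, 150 mm in front (stand -y) of the centre of the black head block (26 x 26 mm, 30 tall). On top of the head the upright black pull knob, below it the probe; a small screw sticks out 14 mm on its +x side.
- knob (a point): Middle of the upright black pull knob on the head: round, 18 mm across, 38 mm tall, from 220 to 258 mm above the bench, this point 241 mm above the bench; free on all sides above the head block.
- probe_tip (a point): Lower tip of the probe that hangs from the head (grey handle 14 mm across, steel rod 5 mm across), 122 mm above the bench, on the same vertical as the knob.
- outer_cup: Calorimeter outer cup: plain straight aluminium cup, 64 mm across outside, 60 inside, 62 tall, 3 mm floor, about 160 g, open on top, loose, standing on the base plate within 6 mm of the spot above the stand's origin. Origin: centre of its underside, 10 mm above the bench; z up.
- inner_cup: Calorimeter inner cup: like the outer but smaller, 44 mm across, 86 tall, about 80 g, loose, upright on the bench. Black collar 64 mm across from 52 to 58 mm above its underside, below it a centring cone (49 mm across at 46, 54 at 52 mm); above it 28 mm of bare cup to hold. Nested, its underside is 10 mm above the outer cup's. Origin: centre of underside; z up.
- inner_rim (a point): Centre of the inner cup's mouth, 86 mm above its underside.
- beaker: Bystander, leave alone: clear glass beaker, 60 mm across (64 at the lip), 82 mm tall; loose. Origin: centre of its underside; z up.
- block: Bystander, leave alone: brass cylinder 38 mm across with a wire hook on top, 74 mm tall; loose. Origin: centre of its underside; z up.
- flask: Bystander, leave alone: glass conical flask with a rubber stopper, 76 mm across, 132 mm tall; loose. Origin: centre of its underside; z up.
- dish: Bystander, leave alone: white porcelain evaporating dish, 80 mm across, 32 mm tall; loose. Origin: centre of its underside; z up.
- wash_bottle: Bystander, leave alone: white wash bottle with a bent spout, 60 mm across, 180 mm tall; loose. Origin: centre of its underside; z up.
There are look-alikes about, which are no part of the job. What is shaped like the outer_cup but blue or orange is not meant. Leave any purple look-alike of the inner_cup alone.

How it is judged (in metres and radians):
On the way, in this order (a step that is already met when the one before it is completed fails the run):
1. the inner cup is nested in the outer cup, collar down on its rim, and let go, the boom still home (z of inner_cup in the frame of outer_cup between 0.0075 and 0.0125 m and horizontal distance between inner_cup and outer_cup below 0.005 m and angle between each of inner_cup, outer_cup's own z axis and vertical below 0.07 rad and contact force between inner_cup and the fingers below 0.1 N and value of joint boom_slide below 0.004 m), for 0.2 s.
2. the lock button has been pressed down and the boom has come free (value of joint button above 0.0025 m and value of joint boom_slide above 0.005 m), for 0.1 s.
At the end, for the whole second after the job is handed in: Inner cup nested: underside 7.5-12.5 mm above the outer cup's, axes within 5 mm, both upright (4 deg), no finger on it. Outer cup within 18 mm of the stand's origin. Boom held still (10 mm/s) at 150 +- 4 mm, fingers on head or knob (over 1 N), probe within 18 mm of the inner cup's axis (z of inner_cup in the frame of outer_cup between 0.0075 and 0.0125 m and horizontal distance between inner_cup and outer_cup below 0.005 m and angle between each of inner_cup, outer_cup's own z axis and vertical below 0.07 rad and contact force between inner_cup and the fingers below 0.1 N and value of joint boom_slide between 0.146 and 0.154 m and velocity of joint boom_slide between -0.01 and 0.01 m/s and contact force between the fingers and boom above 1 N and horizontal distance between probe_tip and inner_cup below 0.018 m and horizontal distance between outer_cup and stand below 0.018 m); the arm keeps its last pose, push and grip.
It fails at once if the beaker or the block is pushed more than 30 mm or tipped over (distance of any of beaker, block from where it was at the start of the episode above 0.03 m or angle between any of beaker, block's own z axis and vertical above 0.4 rad).
It fails at once if the flask or the dish is pushed more than 30 mm or tipped over (distance of any of flask, dish from where it was at the start of the episode above 0.03 m or angle between any of flask, dish's own z axis and vertical above 0.4 rad).
It fails at once if the wash bottle is pushed more than 30 mm or tipped over (distance of wash_bottle from where it was at the start of the episode above 0.03 m or angle between wash_bottle's own z axis and vertical above 0.4 rad).
It fails at once if the boom's head or probe bumps a cup (contact force between boom and inner_cup above 0.5 N or contact force between boom and outer_cup above 0.5 N).
It also fails if it takes over 64 s, if anything falls off the work surface, if the arm or the gripper's body presses on something with over 40 N, if the wrist force passes 120 N, or if a joint passes its speed limit or range.

## Working session

There is one attempt and no reset: what is moved stays moved. The work goes in short steps, Python scripts to look and compute and a shell command to move; the robot and the scene stay as the last step left them, time stands still between calls to the robot, and variables do not carry over. Pictures are saved under pics/ and viewed, at most 11 in all, crops included, and the job is handed in when it is done.

```bash
mkdir -p pics; ls; python3 - <<'E'
from rig import *
import cv2
for n in ("scene","side"):
    cv2.imwrite(f"pics/{n}0.png",get_image(n)[:,:,::-1]); print(n,calibration(n))
s=read_state();print(s['time_s'],s['position'],s['orientation'],s['width'])
print(calibration("wrist"))
E
```

```text
pics
scene {'fx': 622.5798072361941, 'fy': 622.5798072361941, 'cx': 330.6793491909696, 'cy': 238.30312748084546, 'xyz': array([1.41490995, 0.08693382, 1.06085013]), 'attitude': array([[-0.18741745,  0.70018216, -0.68892644],
       [ 0.98221723,  0.12563371, -0.13951877],
       [-0.01113617, -0.70282367, -0.71127693]])}
side {'fx': 542.0277309336306, 'fy': 542.0277309336306, 'cx': 324.2848825026164, 'cy': 240.4560923601805, 'xyz': array([ 0.12178123, -0.85989218,  0.66410028]), 'attitude': array([[ 0.87417432, -0.22883392,  0.42831565],
       [-0.48505626, -0.45365794,  0.74760612],
       [ 0.02323115, -0.86129525, -0.50757345]])}
0.1 [5.74437147e-01 1.09060589e-04 2.13714461e-01] [[-1.74443530e-05  9.99998602e-01 -1.67229399e-03]
 [ 9.99999938e-01  1.80323951e-05  3.51623570e-04]
 [ 3.51653233e-04 -1.67228775e-03 -9.99998540e-01]] 0.09190557859397536
{'fx': 332.7438291029488, 'fy': 332.7438291029488, 'cx': 322.16728478127055, 'cy': 238.26591169386163, 'T_tool_cam': array([[-8.67521078e-04, -9.55936742e-01, -2.93571446e-01,
         8.34963192e-02],
       [ 9.99999589e-01, -9.06926305e-04, -1.89577348e-06,
         2.85955042e-04],
       [-2.64435427e-04, -2.93571326e-01,  9.55937135e-01,
        -1.69482526e-01],
       [ 0.00000000e+00,  0.00000000e+00,  0.00000000e+00,
         1.00000000e+00]])}
```

View pics/scene0.png

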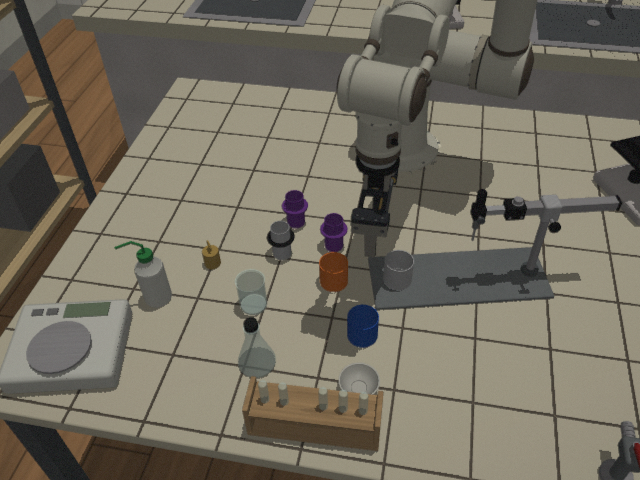

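View pics/side0.png

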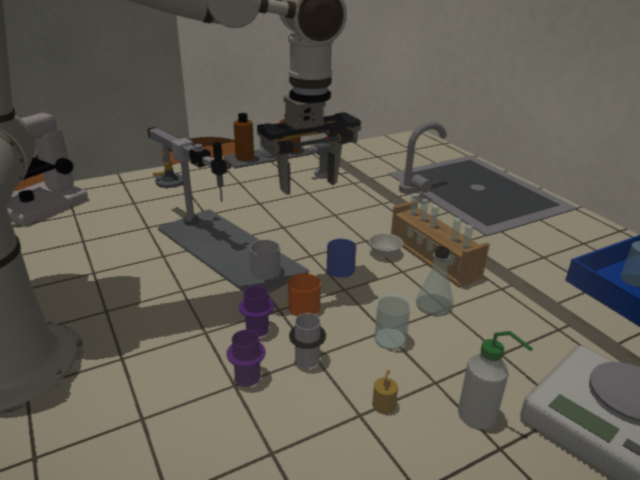

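Scene view: the aluminium cup with the black collar is at about (281,240), between two purple look-alikes at (295,208) and (334,232). The aluminium outer cup is on the plate at (398,270), with orange (334,272) and blue (362,326) look-alikes. The knob is at (481,195) and the lock collar at (515,208). Side view: inner cup (307,340), outer cup (265,260). The grey cup with the black collar fits, so I'll confirm with enlarged crops.

```bash
python3 - <<'E'
import cv2,numpy as np
a=cv2.imread('pics/scene0.png');b=cv2.imread('pics/side0.png')
def c(im,x,y,w,h,k): return cv2.resize(im[y:y+h,x:x+w],None,fx=k,fy=k,interpolation=cv2.INTER_CUBIC)
t=np.hstack([c(a,250,190,100,75,4),c(a,350,190,100,75,4)[:, :],])
u=np.hstack([c(a,460,180,100,75,4),c(b,270,300,80,60,5)])
cv2.imwrite('pics/crop1.png',np.vstack([t,u]))
E
```

```text
(no output)
```

View pics/crop1.png

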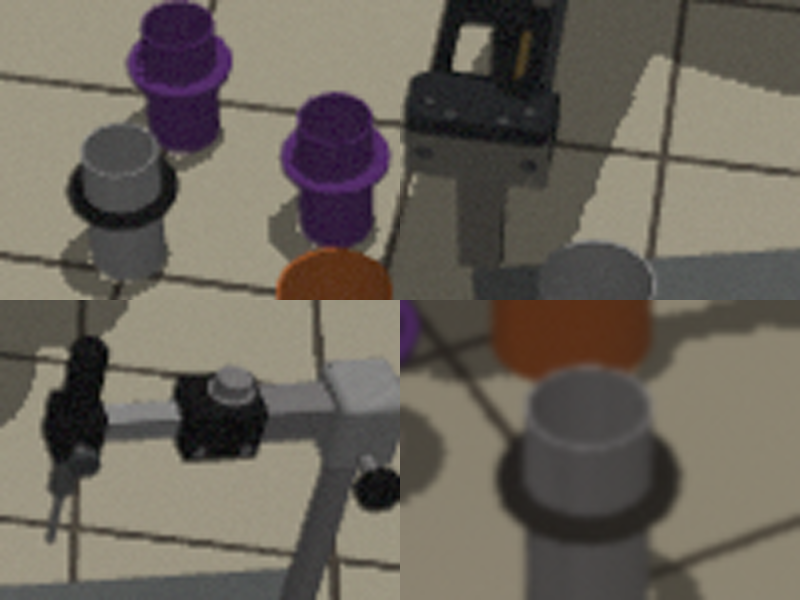

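The crop confirms it: a bare grey cup with a black collar, rim centre at scene (280,228) and side (307.6,321.4).

```bash
cat > h.py <<'E'
from rig import *
import numpy as np, cv2
def ray(cam,uv,z,T=None):
    c=calibration(cam)
    if T is None: R,p=np.array(c['attitude']),np.array(c['xyz'])
    else: R,p=T[:3,:3],T[:3,3]
    d=R@np.array([(uv[0]-c['cx'])/c['fx'],(uv[1]-c['cy'])/c['fy'],1]); return p+d*(z-p[2])/d[2]
def wristT():
    s=read_state();T=np.eye(4);T[:3,:3]=s['orientation'];T[:3,3]=s['position']
    return T@np.array(calibration('wrist')['T_tool_cam'])
def proj(X,T):
    c=calibration('wrist');q=T[:3,:3].T@(np.array(X)-T[:3,3]);return c['fx']*q[0]/q[2]+c['cx'],c['fy']*q[1]/q[2]+c['cy']
E
python3 - <<'E'
from h import *
P=lambda *a:print(*np.round(ray(*a),4))
P('scene',(280.2,228),.086);P('side',(307.6,321.4),.086)
P('scene',(399.5,260.5),.072);P('side',(265,248),.072)
P('scene',(482.3,192.5),.258);P('side',(218,146),.258)
P('scene',(518.5,199.5),.232)
P('scene',(251,278),.08);P('scene',(334,220),.086);P('scene',(295,196),.086)
for u in ((370,252),(538,246),(551,293),(377,307)):P('scene',u,.01)
E
```

```text
0.4588 -0.2217 0.086
0.4551 -0.2293 0.086
0.497 0.0515 0.072
0.4955 0.041 0.072
0.462 0.1966 0.258
0.4547 0.1741 0.258
0.4399 0.271 0.232
0.6087 -0.2474 0.08
0.4121 -0.1078 0.086
0.3476 -0.2136 0.086
0.4249 -0.021 0.01
0.3365 0.3615 0.01
0.4766 0.3833 0.01
0.5824 0.017 0.01
```

```bash
python3 -m pendant '[[[-0.056,-0.029,0],[0,0,0],0],[[-0.056,-0.029,0],[0,0,0],0],[[-0.056,-0.029,0],[0,0,0],0],[[-0.056,-0.029,0],[0,0,0],0],[[-0.056,-0.029,0],[0,0,0],0],[[-0.056,-0.029,0],[0,0,0],0],[[-0.056,-0.029,0],[0,0,0],0],[[-0.056,-0.029,0],[0,0,0],0],[[0,0,0],[0,0,0],0],[[0,0,0],[0,0,0],0],[[0,0,0],[0,0,0],0]]'
python3 - <<'E'
from h import *
T=wristT();im=get_image('wrist');np.save('T1.npy',T)
print(proj((.457,-.225,.086),T))
cv2.imwrite('pics/w1.png',im[:,:,::-1])
E
```

```text
time_s: 1.02
position: [0.459, -0.2235, 0.2143]
orientation: [[0.0, 1.0, -0.0], [1.0, -0.0, 0.001], [0.001, -0.0, -1.0]]
ft_force: [0.2, 0.5, 0.5]
width: 0.0919
grasp_force: 0.0
(np.float64(319.7926020030405), np.float64(231.75172361284945))
```

View pics/w1.png

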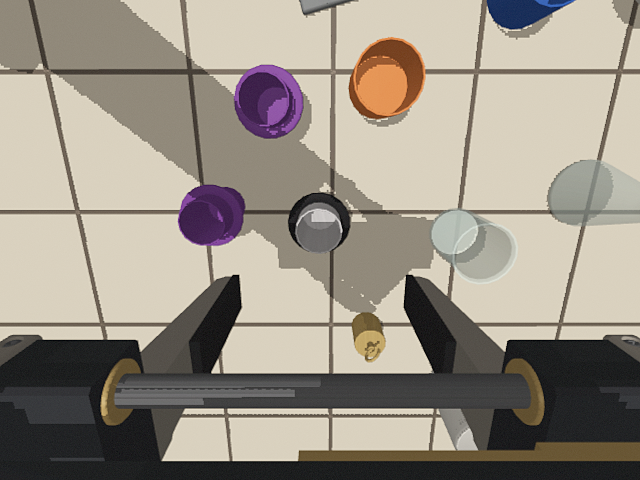

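The wrist view shows the inner cup's rim centre at about (319,228). Purple look-alikes are at (208,217) and (268,102), the brass block at (368,335), and the beaker at (470,245).

```bash
python3 - <<'E'
from h import *
T=np.load('T1.npy')
print(ray('wrist',(319.3,228.5),.086,T), ray('wrist',(295,228),.086,T)-ray('wrist',(343.5,228),.086,T),ray('wrist',(368,340),.05,T))
print(read_state()['position'])
E
```

```text
[ 0.45655333 -0.22186349  0.086     ] [-4.49724032e-02  5.30061047e-05  0.00000000e+00] [ 0.51208989 -0.36557563  0.05      ]
[ 0.45920301 -0.22310874  0.21431725]
```

```bash
python3 -m pendant '[[[0.0026,-0.0054,0.05],[0,0,0],0],[[0,0,0.05],[0,0,0],0],[[0,0,0.05],[0,0,0],0],[[0,0,0.05],[0,0,0],0],[[0,0,0.05],[0,0,0],0],[[0,0,0.03],[0,0,0],0],[[0,0,0.022],[0,0,0],0],[[0,0,0],[0,0,0],0],[[0,0,0],[0,0,0],0],[[0,0,0],[0,0,0],1],[[0,0,0],[0,0,0],1],[[0,0,0],[0,0,0],1],[[0,0,0],[0,0,0],1],[[0,0,0],[0,0,0],1],[[0,0,0],[0,0,0],1],[[0,0,0],[0,0,0],1],[[0,0,0],[0,0,0],1]]' 15
```

```text
time_s: 2.48
position: [0.4563, -0.2227, 0.0636]
orientation: [[0.0, 1.0, -0.0], [1.0, -0.0, 0.0], [0.0, -0.0, -1.0]]
ft_force: [-0.5, -0.1, 1.1]
width: 0.0433
grasp_force: 15.0
```

```bash
python3 -m pendant '[[[0,0,-0.03],[0,0,0],1],[[0,0,-0.05],[0,0,0],1],[[0,0,-0.06],[0,0,0],1],[[0,0,-0.06],[0,0,0],1],[[0,0,-0.06],[0,0,0],1],[[0.02,0,-0.052],[0,0,0],1],[[0.05,0.01,0],[0,0,0],1],[[0.06,0.02,0],[0,0,0],1],[[0.06,0.02,0],[0,0,0],1],[[0.06,0.02,0],[0,0,0],1],[[0.05,0.01,0],[0,0,0],1],[[0.026,0,0],[0,0,0],1],[[0,0,0],[0,0,0],1],[[0,0,0],[0,0,0],1],[[0,0,0],[0,0,0],1],[[0,0,0],[0,0,0],1]]'
python3 - <<'E'
from h import *
T=wristT();im=get_image('wrist');np.save('T2.npy',T)
print(read_state()['position'],proj((.4965,.048,.072),T))
cv2.imwrite('pics/w2.png',im[:,:,::-1])
E
```

```text
time_s: 3.82
position: [0.4961, -0.061, 0.2196]
orientation: [[0.002, 1.0, -0.0], [1.0, -0.002, -0.0], [-0.0, -0.0, -1.0]]
ft_force: [-0.4, 0.3, 0.6]
width: 0.0434
grasp_force: 15.0
[ 0.49614028 -0.06095382  0.2195838 ] (np.float64(321.9936144996065), np.float64(105.9380211257976))
```

View pics/w2.png

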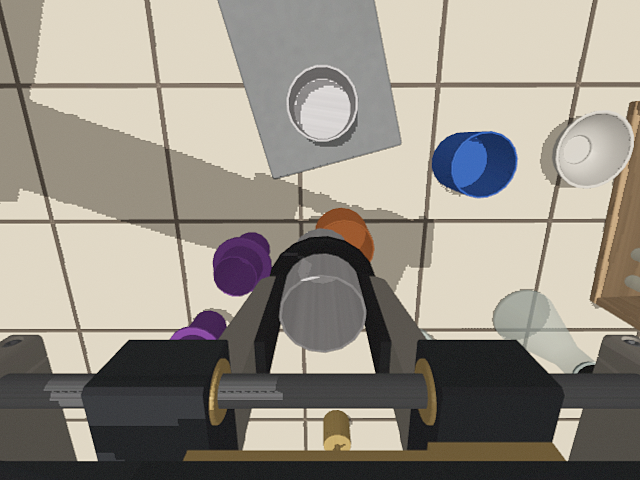

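The outer cup's rim ellipse is centred at about (322.5,104.5), spanning 288–357 by 66–144. The plate's front corners are at (273,178) and (401,144). The held cup's rim is at about (322.5,302).

```bash
python3 - <<'E'
from h import *
T=np.load('T2.npy');P=lambda u,z:np.round(ray('wrist',u,z,T),4)
print(P((322.5,104.5),.072),P((288,104),.072)-P((357,104),.072),P((322,66),.072)-P((322,144),.072))
print('held',P((322.5,302),.2416))
a,b=P((273,178),.01),P((401,144),.01);c=P((220,2),.01);d=P((375,2),.01);print(a,b,c,d)
x=(b-a)/np.linalg.norm(b-a);print(np.linalg.norm(b-a),x,(c-a)/np.linalg.norm(c-a),(d-b)/np.linalg.norm(d-b))
y=np.array([-x[1],x[0],0]);print('origin',(a+b)/2+.06*y,'knob',(a+b)/2+.21*y,'btn',(a+b)/2+.286*y)
E
```

```text
[0.497  0.0492 0.072 ] [-0.0611  0.0002  0.    ] [0.0002 0.0645 0.    ]
held [ 0.4965 -0.0556  0.2416]
[ 0.441  -0.0227  0.01  ] [0.583  0.0139 0.01  ] [0.397 0.148 0.01 ] [0.5486 0.1476 0.01  ]
0.14664092198291712 [0.96835179 0.24958927 0.        ] [-0.2496035   0.96834813  0.        ] [-0.24917692  0.96845798  0.        ]
origin [0.49702464 0.05370111 0.01      ] knob [0.45958625 0.19895388 0.01      ] btn [0.44061747 0.27254861 0.01      ]
```

```bash
python3 - <<'E'
import cv2,numpy as np
a=cv2.imread('pics/w2.png')
c=lambda x,y,w,h:cv2.resize(a[y:y+h,x:x+w],None,fx=4,fy=4,interpolation=cv2.INTER_CUBIC)
cv2.imwrite('pics/crop2.png',np.hstack([c(272,55,100,120),c(272,240,100,120)]))
E
```

```text
(no output)
```

View pics/crop2.png

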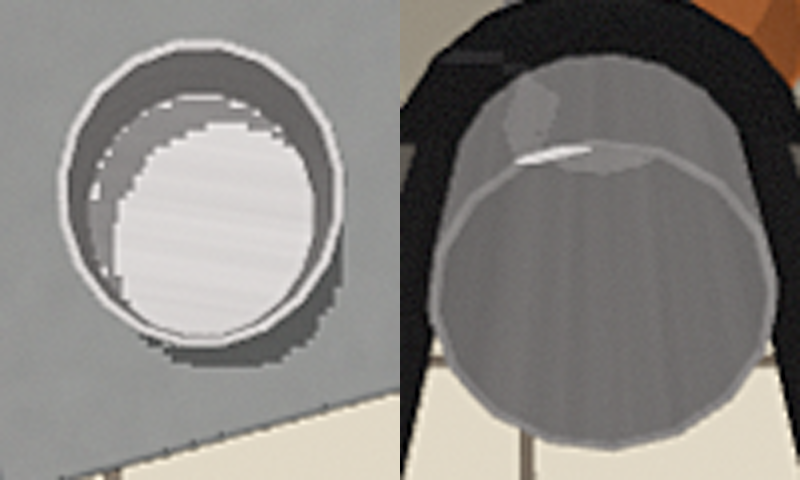

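Rim centres read from the crop are outer (322.3,103.5) and held (322.8,314).

```bash
python3 - <<'E'
from h import *
T=np.load('T2.npy');P=lambda u,z:np.round(ray('wrist',u,z,T),4)
o=P((322.3,103.5),.072);h=P((322.8,314),.2416);print(o,h,(o-h)/.5,o-h)
E
```

```text
[0.4968 0.05   0.072 ] [ 0.4967 -0.0623  0.2416] [ 2.000e-04  2.246e-01 -3.392e-01] [ 1.000e-04  1.123e-01 -1.696e-01]
```

```bash
python3 -m pendant '[[[0.03,0,0],[0,0,0],1],[[0.06,0,0],[0,0,0],1],[[0.06,0,0],[0,0,0],1],[[0.05,0,0],[0,0,0],1],[[0.0246,0,0],[0,0,0],1],[[0,0,0],[0,0,0],1],[[0,0,0.04],[0,0,0],1],[[0,0,0.04],[0,0,0],1],[[0,0,0.04],[0,0,0],1],[[0,0,0.04],[0,0,0],1],[[0,0,0.04],[0,0,0],1],[[0,0,0.03],[0,0,0],1],[[0,0,0.02],[0,0,0],1],[[0,0,0.01],[0,0,0],1],[[0,0,0],[0,0,0],1],[[0,0,0],[0,0,0],1]]'
python3 -m pendant '[[[0,0,0.005],[0,0,0],1],[[0,0,0.004],[0,0,0],1],[[0,0,0],[0,0,0],1]]'
```

```text
time_s: 5.2
position: [0.4969, 0.052, 0.0902]
orientation: [[0.001, 1.0, 0.001], [1.0, -0.001, -0.0], [-0.0, 0.001, -1.0]]
ft_force: [-0.7, 0.6, -0.3]
width: 0.0432
grasp_force: 15.0
time_s: 5.45
position: [0.4965, 0.0526, 0.0853]
orientation: [[-0.0, 1.0, 0.001], [1.0, 0.0, -0.0], [-0.0, 0.001, -1.0]]
ft_force: [-0.3, 0.0, -0.5]
width: 0.0433
grasp_force: 15.0
```

```bash
python3 -m pendant '[[[0,0,0.003],[0,0,0],1],[[0,0,0],[0,0,0],1],[[0,0,0],[0,0,0],1]]' && python3 -m pendant '[[[0,0,0],[0,0,0],0.6],[[0,0,0],[0,0,0],0.3],[[0,0,0],[0,0,0],0],[[0,0,0],[0,0,0],0],[[0,0,0],[0,0,0],0],[[0,0,0],[0,0,0],0],[[0,0,-0.04],[0,0,0],0],[[0,0,-0.06],[0,0,0],0],[[0,0,-0.06],[0,0,0],0],[[0,0,-0.06],[0,0,0],0],[[-0.04,0,-0.06],[0,0,0],0],[[-0.06,0,0],[0,0,0],0],[[-0.06,0,0],[0,0,0],0],[[0,0,0],[0,0,0],0],[[0,0,0],[0,0,0],0],[[0,0,0],[0,0,0],0]]'
python3 - <<'E'
from h import *
T=wristT();im=get_image('wrist');np.save('T3.npy',T)
b=get_image('side')
u,v=proj((.497,.051,.1),T);u,v=int(u),int(v);print(u,v)
c=lambda a,x,y,w,h,k:cv2.resize(a[max(y,0):max(y,0)+h,x:x+w],None,fx=k,fy=k,interpolation=cv2.INTER_CUBIC)
cv2.imwrite('pics/w3.png',im[:,:,::-1])
cv2.imwrite('pics/crop3.png',np.hstack([c(im,170,0,300,400,1.5)[:600,:],c(b,225,200,80,137,4.38)[:600,:]])[:,:,::-1])
print(max(v-75,0))
E
```

```text
time_s: 5.7
position: [0.4964, 0.0526, 0.0837]
orientation: [[-0.0, 1.0, 0.0], [1.0, 0.0, -0.0], [-0.0, 0.0, -1.0]]
ft_force: [0.6, 0.6, 0.0]
width: 0.0434
grasp_force: 15.0
time_s: 7.03
position: [0.4961, -0.0269, 0.2233]
orientation: [[0.0, 1.0, -0.001], [1.0, -0.0, 0.001], [0.001, -0.001, -1.0]]
ft_force: [-0.7, -0.4, -0.0]
width: 0.092
grasp_force: 0.0
322 143
68
```

View pics/crop3.png

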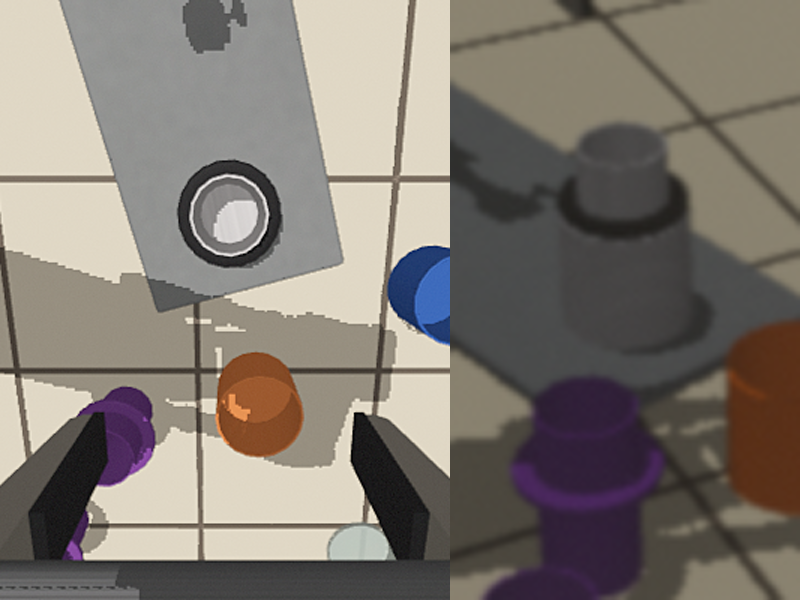

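The collar sits flat on the outer cup's rim all round and concentric (collar at (230,213) in the crop). Next is the boom: rise, turn the closing line onto the stand's y, and look from above the button.

```bash
python3 -m pendant '[[[0,0,-0.02],[0,0,0.1526],0],[[0,0,-0.02],[0,0,0.1526],0],[[0,0,-0.02],[0,0,0.1526],0],[[0,0,-0.02],[0,0,0.1526],0],[[0,0,-0.02],[0,0,0.1526],0],[[0,0,-0.02],[0,0,0.1526],0],[[0,0,-0.02],[0,0,0.1526],0],[[0,0,-0.02],[0,0,0.1526],0],[[0,0,-0.02],[0,0,0.1526],0],[[0,0,-0.02],[0,0,0.1526],0],[[0,0,-0.014],[0,0,0.1526],0],[[0,0,0],[0,0,0],0],[[0,0,0],[0,0,0],0]]'
python3 -m pendant '[[[0.004,-0.06,0],[0,0,0],1],[[0.004,-0.06,0],[0,0,0],1],[[0.004,-0.06,0],[0,0,0],1],[[0.004,-0.06,0],[0,0,0],1],[[0.004,-0.06,0],[0,0,0],1],[[0.004,-0.06,0],[0,0,0],1],[[0.004,-0.06,0],[0,0,0],1],[[0.004,-0.06,0],[0,0,0],1],[[0.004,-0.06,0],[0,0,0],1],[[0.004,-0.02,0],[0,0,0],1],[[0,0,0],[0,0,0],1],[[0,0,0],[0,0,0],1],[[0,0,0],[0,0,0],1],[[0,0,0],[0,0,0],1]]'
python3 - <<'E'
from h import *
T=wristT();im=get_image('wrist');np.save('T4.npy',T)
print(proj((.4405,.2715,.232),T),proj((.461,.198,.258),T))
cv2.imwrite('pics/w4.png',im[:,:,::-1])
E
```

```text
time_s: 8.22
position: [0.4964, -0.0266, 0.3306]
orientation: [[0.967, 0.254, 0.0], [0.254, -0.967, 0.0], [0.0, -0.0, -1.0]]
ft_force: [-0.3, -0.1, 0.5]
width: 0.0921
grasp_force: 0.0
time_s: 9.38
position: [0.4461, 0.2474, 0.3304]
orientation: [[0.969, 0.249, -0.0], [0.249, -0.969, -0.001], [-0.0, 0.0, -1.0]]
ft_force: [0.5, -0.3, -0.1]
width: 0.0012
grasp_force: 0.0
(np.float64(292.9728217061248), np.float64(239.29448798574177)) (np.float64(389.62846403737007), np.float64(247.20921420176322))
```

View pics/w4.png

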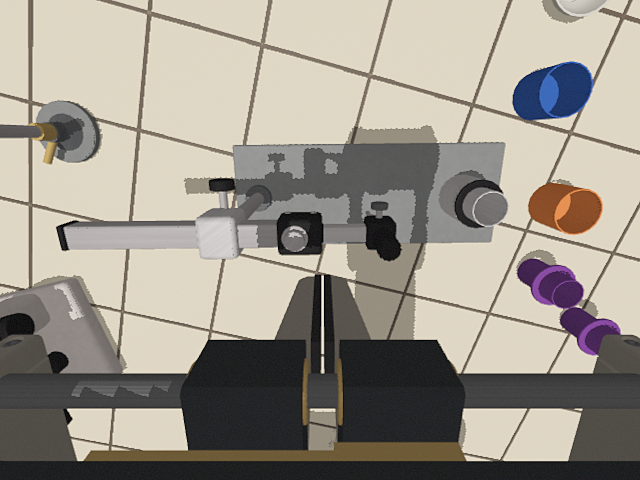

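The button top is at (294,239) and the knob top at (389,248), both within about 1 px of prediction. The inner cup is still nested at (480,205).

```bash
python3 - <<'E'
from h import *
T=np.load('T4.npy');s=read_state()
b=ray('wrist',(294,239),.232,T);k=ray('wrist',(389,248),.258,T)
R=np.array(s['orientation']);d=k-b;d[2]=0
print(b,k,np.linalg.norm(d),d@R, (b-s['position'])@R/.5,s['position'])
E
```

```text
[0.44096712 0.27071955 0.232     ] [0.46027018 0.19827216 0.258     ] 0.0749748797908724 [7.05788145e-04 7.49715544e-02 2.20729035e-05] [ 0.00158495 -0.04756057  0.19703048] [0.44611301 0.24751955 0.3305224 ]
```

```bash
python3 -m pendant '[[[0.0016,-0.0476,0],[0,0,0],1],[[0,0,0.03],[0,0,0],1],[[0,0,0.04],[0,0,0],1],[[0,0,0.04],[0,0,0],1],[[0,0,0.04],[0,0,0],1],[[0,0,0.03],[0,0,0],1],[[0,0,0.009],[0,0,0],1],[[0,0,0],[0,0,0],1],[[0,0,0],[0,0,0],1],[[0,0,0.006],[0,0,0],1],[[0,0,0.006],[0,0,0],1],[[0,0,0.006],[0,0,0],1],[[0,0,0.001],[0,0,0],1],[[0,0,0],[0,0,0],1],[[0,0,0],[0,0,0],1]]'
python3 - <<'E'
from h import *
im=get_image('scene');a=cv2.imread('pics/scene0.png')[:,:,::-1]
c=lambda a:cv2.resize(a[170:250,450:550],None,fx=4,fy=4,interpolation=cv2.INTER_CUBIC)
cv2.imwrite('pics/crop5.png',np.hstack([c(a),c(im)])[:,:,::-1])
E
```

```text
time_s: 10.68
position: [0.4411, 0.2721, 0.2273]
orientation: [[0.968, 0.25, 0.002], [0.25, -0.968, 0.0], [0.002, 0.0, -1.0]]
ft_force: [1.7, 0.1, 3.6]
width: 0.0004
grasp_force: 1.4
```

View pics/crop5.png

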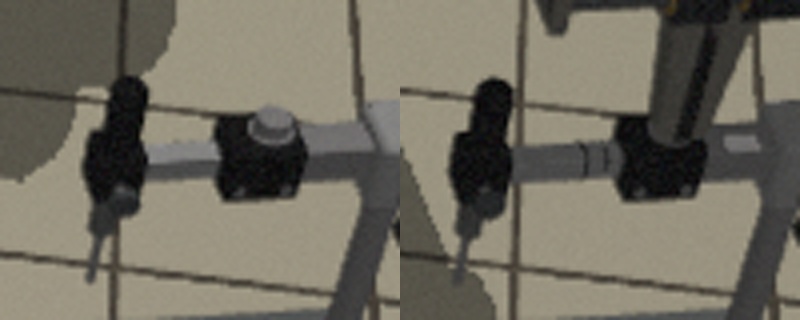

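The boom has sprung out about 18 mm: the head has moved left and the scale lines are showing. Now to the knob.

```bash
python3 -m pendant '[[[0,0,-0.02],[0,0,0],1],[[0,0,-0.05],[0,0,0],0],[[0,0,-0.05],[0,0,0],0],[[0,0,-0.04],[0,0,0],0],[[0,0.05,0],[0,0,0],0],[[0,0.06,0],[0,0,0],0],[[0,0.06,0],[0,0,0],0],[[0,0.019,0],[0,0,0],0],[[0,0,0],[0,0,0],0],[[0,0,0],[0,0,0],0],[[0,0,0.03],[0,0,0],0],[[0,0,0.04],[0,0,0],0],[[0,0,0.04],[0,0,0],0],[[0,0,0.03],[0,0,0],0],[[0,0,0.018],[0,0,0],0],[[0,0,0],[0,0,0],0],[[0,0,0],[0,0,0],0]]'
python3 -m pendant '[[[0,0,0],[0,0,0],1],[[0,0,0],[0,0,0],1],[[0,0,0],[0,0,0],1],[[0,0,0],[0,0,0],1],[[0,0,0],[0,0,0],1],[[0,0,0],[0,0,0],1],[[0,0,0],[0,0,0],1],[[0,0,0],[0,0,0],1],[[0,0,0],[0,0,0],1],[[0,0,0],[0,0,0],1]]' 30
python3 -c "
from rig import *;s=read_state();print(s['position'],s['ft_torque'])"
```

```text
time_s: 12.15
position: [0.4638, 0.1813, 0.2278]
orientation: [[0.968, 0.251, -0.001], [0.251, -0.968, 0.0], [-0.0, -0.0, -1.0]]
ft_force: [-0.2, -0.7, -0.1]
width: 0.0917
grasp_force: 0.0
time_s: 12.98
position: [0.4641, 0.1804, 0.2276]
orientation: [[0.968, 0.25, -0.0], [0.25, -0.968, -0.0], [-0.0, 0.0, -1.0]]
ft_force: [0.5, 1.2, -0.1]
width: 0.0275
grasp_force: 0.0
[0.46413935 0.18041337 0.22756663] [ 0.07294247  0.09874033 -0.02442017]
```

```bash
python3 -m pendant '[[[0,0,0],[0,0,0],1],[[0,0,0],[0,0,0],1],[[0,0,0],[0,0,0],1],[[0,0,0],[0,0,0],1],[[0,0,0],[0,0,0],1]]' 30
python3 -m pendant '[[[0,0.01,0],[0,0,0],1],[[0,0.02,0],[0,0,0],1],[[0,0.03,0],[0,0,0],1],[[0,0.03,0],[0,0,0],1],[[0,0.03,0],[0,0,0],1],[[0,0.03,0],[0,0,0],1],[[0,0.03,0],[0,0,0],1],[[0,0.03,0],[0,0,0],1],[[0,0.02,0],[0,0,0],1],[[0,0.02,0],[0,0,0],1],[[0,0.01,0],[0,0,0],1],[[0,0,0],[0,0,0],1],[[0,0,0],[0,0,0],1],[[0,0,0],[0,0,0],1],[[0,0,0],[0,0,0],1]]'
python3 - <<'E'
from h import *
s=read_state();p=s['position'];print(p)
y=np.array([-.2495,.968,0]);print('reading by knob',(np.array([.4602,.1977,0])-p)@y)
im=get_image('scene');T=wristT();w=get_image('wrist');sd=get_image('side')
for n,i in(('s6',im),('w6',w),('sd6',sd)):cv2.imwrite(f'pics/{n}.png',i[:,:,::-1])
c=lambda a,x,y,w,h,k:cv2.resize(a[y:y+h,x:x+w],None,fx=k,fy=k,interpolation=cv2.INTER_CUBIC)
a=c(im,405,180,133,60,6)[:,:798]
b=np.hstack([c(w,0,150,320,192,1.25),c(sd,160,110,133,80,3)[:, :398]])
m=min(a.shape[1],b.shape[1]);cv2.imwrite('pics/crop6.png',np.vstack([a[:,:m],b[:240,:m]])[:600,:800,::-1])
E
```

```text
time_s: 13.4
position: [0.4642, 0.1803, 0.2276]
orientation: [[0.968, 0.25, -0.0], [0.25, -0.968, -0.0], [-0.0, 0.0, -1.0]]
ft_force: [0.2, -1.3, -1.2]
width: 0.0166
grasp_force: 30.0
time_s: 14.65
position: [0.4975, 0.0555, 0.2276]
orientation: [[0.968, 0.25, 0.002], [0.25, -0.968, 0.004], [0.003, -0.003, -1.0]]
ft_force: [4.0, 6.2, -1.0]
width: 0.0166
grasp_force: 30.0
[0.49748512 0.05547608 0.22762192]
reading by knob 0.14697539290204867
```

View pics/crop6.png

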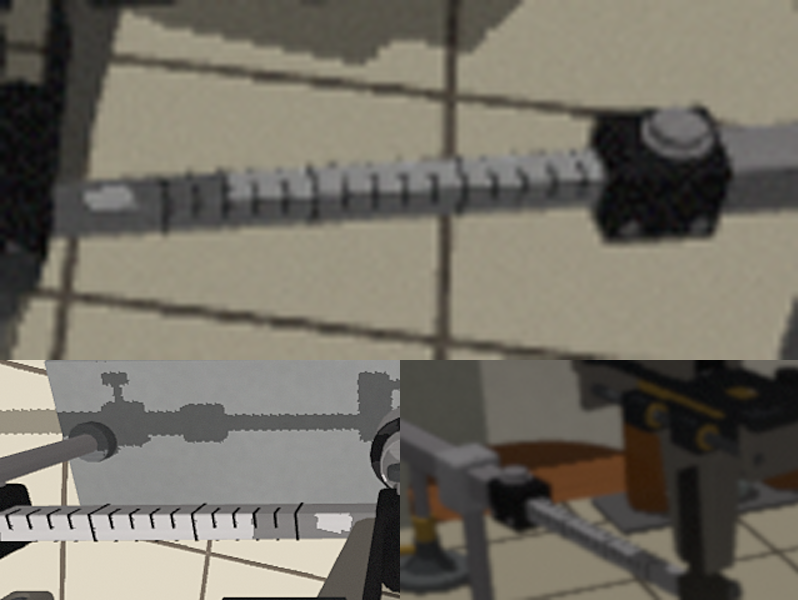

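The scale's full-width lines 0, 50 and 100 are at x ≈ 167, 313 and 460 in the crop, 140 at about 581, and the collar edge at about 603. That reads 147–148 mm, agreeing with the 147 mm from the knob position. I'll pull 2.5 mm more.

```bash
python3 -m pendant '[[[0,0.005,0],[0,0,0],1],[[0,0,0],[0,0,0],1],[[0,0,0],[0,0,0],1],[[0,0,0],[0,0,0],1],[[0,0,0],[0,0,0],1],[[0,0,0],[0,0,0],1],[[0,0,0],[0,0,0],1],[[0,0,0],[0,0,0],1]]'
python3 - <<'E'
from h import *
p=read_state()['position'];y=np.array([-.2495,.968,0]);print('reading by knob',(np.array([.4602,.1977,0])-p)@y)
im=get_image('scene');sd=get_image('side')
c=lambda a,x,y,w,h,k:cv2.resize(a[y:y+h,x:x+w],None,fx=k,fy=k,interpolation=cv2.INTER_CUBIC)
cv2.imwrite('pics/crop7.png',np.vstack([c(im,405,195,100,28,8),c(sd,210,180,200,90,4)])[:,:,::-1])
E
```

```text
time_s: 15.47
position: [0.498, 0.0535, 0.2276]
orientation: [[0.968, 0.25, 0.002], [0.25, -0.968, 0.004], [0.003, -0.004, -1.0]]
ft_force: [3.6, 8.5, -2.1]
width: 0.0164
grasp_force: 30.0
reading by knob 0.1489889063611385
```

View pics/crop7.png

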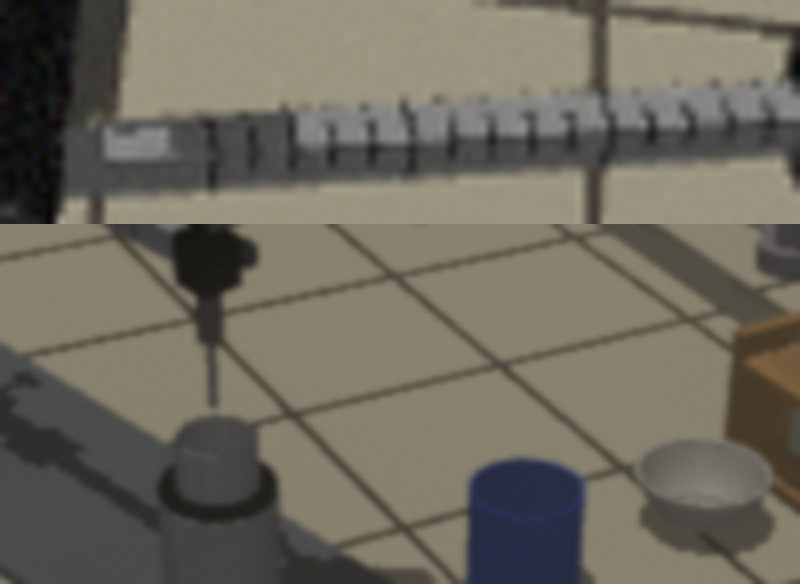

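The probe tip at (212,405) hangs over the nested cups, clear of them, and the scale is at about 149–150 mm. Handing in.

```bash
python3 -c "
from rig import *;print(sign_off())"
```

```text
the job is handed in; nothing more can be done
None
```

I handed the job in with the inner cup nested and released, the boom unlocked and held by the knob at about 149–150 mm with the probe clear above the cups, and nothing else knowingly disturbed; the sign-off gave no verdict.

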